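# Close the refilled canister and turn its code to the stock reader

### The arm

A 6-joint arm with a two-finger parallel gripper is mounted at the origin on the work surface. World frame = base frame: x ahead of the robot, y to its left, z up, the work surface at z = 0. Lengths are in m, angles in rad, forces in N, time in s.
With the tool pointing down it reaches from about 0.425 to 0.925 m from the base axis. Payload 12.5 kg.
Tool frame: the origin (TCP) lies midway between the tips of the shut fingers; the grasp point (between the pads) lies 19 mm behind it; z points along the fingers, y is the line along which they close (so a half turn about z gives the same grasp; the last joint's range is limited). The gripper opens to 85 mm and grips with 20 to 120 N. Pads are 22 mm wide; open, the fingers measure 114 mm over their backs; the gripper's body (76 mm by 85 mm) begins 54 mm behind the grasp point. The pads swing forward as they close: fully open they stand 13 mm farther back than shut.
Start: joints at [-1.381, 0.491, 1.559, -0, 1.092, -0.106], TCP at [0.182, -0.598, 0.231] pointing down, gripper open.
Joint ranges: [-3.1, 3.1], [-0.84, 2.19], [0.05, 2.79], [-1.13, 4.28], [0.06, 2.93], [-2.69, 2.69]. Speed limits (rad/s): [2.22, 2.22, 2.79, 3.14, 3.14, 3.14].

### API

Orientations are given as a unit quaternion [x, y, z, w].
In Python, from plant import read_state, capture, get_calibration, close_job gives the robot as it stands. The module is installed in compiled form; this text tells all that it offers.
- The arm moves only by the tool apply_moves, never from a script. Its argument "rows" is a list of rows, each a list of 5 numbers: the closure, from 0 (fully open) to 1 (shut), then the shift along the world's x, y, z each as a share of 0.05 m, from -1 to 1, then the turn about the world's z as a share of 0.08 rad, from -1 to 1. A call has 1 to 12 rows; each row shifts and turns the commanded pose from where the row before left it; what a row does not reach is not made up. A row lasts 1/10 s, in which the tool goes at most 50 mm and 8.59 degrees, less where a joint would pass 70% of its speed; a pose out of reach is approached as far as the arm can. A call with a number of a shift or a turn outside -1 to 1 is refused whole. A call with a gripper value outside its range is refused whole. The fingers move at their own pace and stop on an object; "squeeze" is the grip in N (left out, the last holds). Time passes only in rows, so rows that do not move let the fingers close. It gives the time, the measured TCP pose, the force, the opening and the grip force at its end, in the units of the state.
- read_state(): the state, without advancing time (a new reading comes with each control period).
- capture(name): name is "scene" or "top"; returns (picture, depth): 400x640x3 uint8, red, green, blue; 400x640 float32, m along the optical axis (not along the pixel's ray), 0 where there is no reading.
- get_calibration(name): a dict with "fx", "fy", "cx", "cy" (pixels), "eye" and "attitude" of the camera in the world. Camera axes: x right, y up, looking along -z (the intrinsics and any distortion apply to the point x, -y, -z); pixel columns grow to the right and rows downward; lengths in m; the calibration is good to about 2 mm. A picture is of the moment at which its call begins. get_calibration takes no time and is no camera call.
- close_job(): hands the job in; it is judged then, once.
The state is a dict: "time_s": time; "qpos": joint angles; "qd": joint speeds; "effort": joint torques, N m; "ee_pos": TCP position; "eef_rot": TCP orientation; "ft_force": force on the tool from outside, world axes, zero at the start; "ft_torque": the same for the moment, N m; "gripper_width": finger opening in m; "grasp_force": force on a finger pad.
Only numpy, scipy, OpenCV 4.12 (cv2) and the standard library are available. Lean on these libraries where they do the work, as an engineer would, in place of code of your own. Each camera call takes 0.05 s, during which the arm holds its last target. There are 200 camera calls.

### The job

The refilled steel canister stands on the turntable of the stock reader. Push its lid fully home, and turn the canister where it stands until the bar-code label squarely faces the reader's window, so that the stock reader can log it. Leave it standing upright and still near the middle of the turntable, with its lid shut, and do not shift the other things on the worktop.

Things in the scene. Friction and masses are not known exactly. Their poses are not given: they have to be found in the camera images.
- stand: Stock reader, fixed: black base plate 290 x 180 x 12 mm with an aluminium turntable (160 mm diameter, top 30 mm above the worktop) and, at one end, a grey box-shaped code reader (86 mm wide, 66 deep, top 130 mm above the worktop). Origin: on the worktop, on the turntable's vertical axis. x points level from the turntable to the reader, z up.
- turntable (a joint): Angle of the reader's turntable, rad, growing counter-clockwise from above; its zero means nothing. Turns freely many times round; about 0.05 N m starts it, and it stays where it is left.
- window (a point): Middle of the reader's dark glass window, an upright face 60 x 52 mm that looks back at the turntable: 114 mm from the turntable's axis along the stand's x, 84 mm above the worktop. Axes as the stand.
- canister: Plain steel canister, loose on the turntable (a few mm off its middle at most), 108 mm diameter: too wide to grip. About 0.5 to 1 kg. Origin: centre of its underside; z up its axis; x points from the axis out through the middle of the label. Wall 118 mm high, then a neck of 100 mm diameter that the lid slides over.
- label (a point): Middle of the paper bar-code label (75 degrees of the wall, 86 mm high): 55 mm out along the canister's x, 59 mm above its underside. The flat grey pour flap in the lid's top (36 x 34 mm, close to the rim) lies straight above the label and shows from above where it is.
- lid (a joint): How far the white push-on lid has been pushed down, in m: 0 = 10 mm proud, 0.010 = fully home. At the start it stands 6 to 10 mm proud. It slides straight down stiffly, needs about 11 N of push, and stays where it is left. Home it stops solidly; then it can be pressed on without moving.
- lid_top (a point): Centre of the lid's flat top (112 mm diameter, lid 14 mm deep). Fully home it is 134 mm above the canister's underside, 164 mm above the worktop. The lid turns with the canister. A fingertip pressed on it off-centre with about 5 N or more and swept round the turntable's axis carries canister and turntable round.
- mug: Bystander: blue pottery mug, 92 mm high, beside the reader's base. Origin under its middle.
- jar: Bystander: glass jar with brass-coloured lid, 95 mm high, beside the reader's base. Origin under its middle.
- small_canister: Bystander: slim steel can, 72 mm diameter, 105 mm high, near the reader's base. Origin under its middle.
- bottle: Bystander: green glass bottle, 210 mm high. Origin under its middle.
- carton: Bystander: cardboard carton 75 x 125 x 110 mm. Origin under its middle.
- brush: Bystander: hand brush lying on the worktop.
- soap: Bystander: amber glass soap bottle, 150 mm high. Origin under its middle.

How it is judged:
At the end, for the whole second after the job is handed in: The lid is home to within 1.7 mm; the label's middle faces the reader to within 0.22 rad (about 12 degrees); the canister stands upright and at rest on the turntable, its axis within 20 mm of the turntable's (value of joint lid above 0.0083 m and angle between the x axis of canister and the x axis of stand, either way round below 0.22 rad and x of label in the frame of stand above 0.025 m and horizontal distance between canister and stand below 0.02 m and angle between canister's own z axis and vertical below 0.05 rad and z of canister in the frame of stand below 0.034 m and linear speed of canister below 0.01 m/s and angular speed of canister below 0.05 rad/s); the robot touches nothing.
It fails at once if a bystander is shifted by more than 25 mm (distance of any of mug, jar, small_canister, bottle, carton, brush, soap from where it was at the start of the episode above 0.025 m).
It fails at once if the canister is tipped or lifted instead of turned where it stands (angle between canister's own z axis and vertical above 0.35 rad or z of canister in the frame of stand above 0.06 m).
It also fails if it takes over 67 s, if anything falls off the work surface, if the arm or the gripper's body presses on something with over 40 N, if the wrist force passes 120 N, or if a joint passes its speed limit or range.

## Working session

There is one attempt and no reset: what is moved stays moved. The work goes in short steps, Python scripts to look and compute and a tool call to move; the robot and the scene stay as the last step left them, time stands still between calls to the robot, and variables do not carry over. Pictures are saved under pics/ and viewed, at most 10 in all, crops included, and the job is handed in when it is done.

Besides the shell and the picture viewer there is one more tool, called as a command line: name --pt "numbers of a row" for each row, then --argument value for the rest. apply_moves: Moves the arm, as the interface text tells. Shift numbers are shares of 0.05 m and turn numbers shares of 0.08 rad, none past 1 either way. Its arguments: {"type":"object","properties":{"rows":{"type":"array"},"squeeze":{"type":"number"}},"required":["rows"]}

```bash
mkdir -p pics
cat > h.py <<'E'
import numpy as np, cv2
from scipy.spatial.transform import Rotation as R
from plant import *
def world(n,dep,u,v):
    c=get_calibration(n); 
    a=np.array(c["attitude"],float); M=R.from_quat(a).as_matrix() if a.size==4 else a.reshape(3,3)
    p=np.stack([(u-c["cx"])/c["fx"]*dep,-(v-c["cy"])/c["fy"]*dep,-dep],-1)
    return p@M.T+np.array(c["eye"])
def cloud(n,dep):
    v,u=np.mgrid[0:400,0:640]; return world(n,dep,u,v)
E
python3 - <<'E'
from h import *
for n in("scene","top"):
    p,d=capture(n); cv2.imwrite(f"pics/{n}0.png",p[...,::-1]); np.savez(f"{n}0.npz",p=p,d=d); print(get_calibration(n))
print(read_state())
E
```

```text
{'fx': 515.4200447527567, 'fy': 515.4200447527567, 'cx': 315.26156600828386, 'cy': 208.72107169846882, 'eye': array([0.92431318, 0.71101618, 1.16248167]), 'attitude': array([0.08039314, 0.31231953, 0.91460332, 0.24391437])}
{'fx': 510.9013413715118, 'fy': 510.9013413715118, 'cx': 313.24735697285615, 'cy': 201.7265219760068, 'eye': array([0.43640772, 0.00997712, 1.62983945]), 'attitude': array([ 0.02224216, -0.02075578, -0.6989476 ,  0.71452553])}
{'time_s': 0.1, 'qpos': array([-1.38062226e+00,  4.91528306e-01,  1.55939847e+00,  3.07759931e-05,
        1.09169298e+00, -1.05596186e-01]), 'qd': array([-8.55260537e-04, -1.87484366e-03, -6.74756609e-04,  4.37627169e-04,
       -9.25299701e-05,  6.53849336e-04]), 'effort': array([ 3.04617155e-03, -6.19444084e+01, -2.62026662e+01, -1.54307290e-04,
        2.85052614e-03,  4.90412788e-05]), 'ee_pos': array([ 0.18216575, -0.59765475,  0.23076471]), 'eef_rot': array([ 9.89085825e-01,  1.47339633e-01, -8.07146792e-06, -5.13669077e-04]), 'ft_force': array([ 0.49141192,  0.27339677, -0.42179883]), 'ft_torque': array([-0.03531744,  0.0077958 , -0.0360024 ]), 'grasp_force': 0.0, 'gripper_width': 0.08508219878257778}
```

View pics/scene0.png

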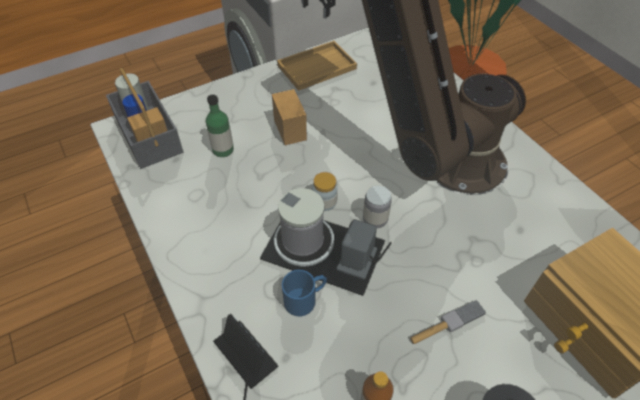

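View pics/top0.png

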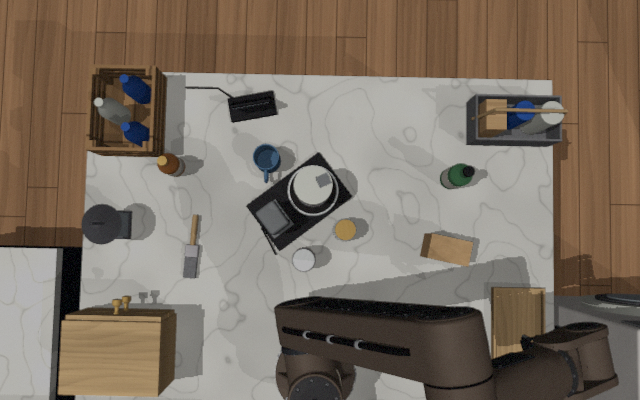

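The top view shows the lid at about (313,187), its flap at (324,181) and the reader at (272,215). The mug is at (266,158), the jar at (345,230) and the small can at (303,260). The label points away from the reader, roughly half a turn off.

```bash
cat >> h.py <<'E'
def measure(p,d,n="top",ctr=None,v=True):
    W=cloud(n,d); z=W[...,2]
    near=np.ones(z.shape,bool) if ctr is None else np.hypot(W[...,0]-ctr[0],W[...,1]-ctr[1])<.075
    m=near&(z>.145)&(z<.2)&(d>0)
    k,l,st,c=cv2.connectedComponentsWithStats(m.astype(np.uint8)); 
    return W,m,l,st,c
E
python3 - <<'E'
from h import *
f=np.load("top0.npz");p,d=f["p"],f["d"]
W=cloud("top",d)
reg=np.zeros(d.shape,bool);reg[150:260,240:365]=1
z=W[...,2]
def circ(m):
    c=max(cv2.findContours(m.astype(np.uint8),0,1)[0],key=cv2.contourArea)
    return c
m=reg&(z>.15)&(z<.19); c=circ(m); (x,y),r=cv2.minEnclosingCircle(c)
zl=np.median(z[m]); dl=np.median(d[m]); print("lid px",x,y,r,"z",zl,"A",m.sum())
L=world("top",np.array(dl),x,y); print("lid",L, "mean",W[m].mean(0), "rad",r*dl/511)
g=p.astype(int).mean(2); lab=m&(g<150); lab=cv2.erode(m.astype(np.uint8),np.ones((5,5)))>0; lab&=g<165
print("grey hist",np.percentile(g[m],[5,10,15,20,30,50])); F=W[lab].mean(0); print("flap",F,lab.sum(),"ang",np.arctan2(*(F-L)[[1,0]]))
m=reg&(z>.115)&(z<.14)&(np.arange(640)[None]<300)&(np.arange(400)[:,None]>190); c=circ(m); (x,y),s,a=cv2.minAreaRect(c); Rd=world("top",np.median(d[m]),x,y); print("reader",Rd,s,a,m.sum(),np.median(z[m]))
box=cv2.minAreaRect(np.float32(W[m][:,:2])); print(box)
# turntable ring
m=reg&(z>.022)&(z<.038); P=W[m]; print(m.sum())
A=np.c_[2*P[:,:2],np.ones(len(P))]; 
q=P[g[m]>130]; print(len(q), cv2.minEnclosingCircle(np.float32(q[:,:2])))
# base plate
m=reg&(g<60)&(z<.03)&(z>.004); print(cv2.minAreaRect(np.float32(W[m][:,:2])))
f=np.load("scene0.npz");W2=cloud("scene",f["d"]); z2=W2[...,2]
near=(np.hypot(W2[...,0]-L[0],W2[...,1]-L[1])<.05)&(z2>.14); print("scene lid z",np.median(z2[near]),W2[near].mean(0),near.sum())
E
```

```text
lid px 312.9619445800781 184.33827209472656 19.451990127563477 z 0.17276624414786435 A 1184
lid [0.57494594 0.01594045 0.17272382] mean [0.57497636 0.01605958 0.17282599] rad 0.055685665
grey hist [105.66666667 110.63333333 140.         161.53333333 170.33333333
 171.66666667]
flap [ 0.58730193 -0.0081899   0.17339774] 118 ang -1.0975540276413656
reader [0.47993957 0.13263771 0.12924039] (29.200000762939453, 23.60000228881836) 53.13010025024414 659 0.12895291407404508
((0.4803605377674103, 0.13330872356891632), (0.0862026959657669, 0.06952600181102753), 37.74729537963867)
892
123 ((0.5353074669837952, 0.0011056673247367144), 0.11732102930545807)
((0.5762689709663391, 0.10091231763362885), (0.2897629737854004, 0.3041507601737976), 37.92979431152344)
scene lid z 0.1729493737020129 [0.57583177 0.01667039 0.17293224] 1032
```

Run:
```python
import cv2
a=cv2.imread("pics/top0.png")[140:280,230:370]; cv2.imwrite("pics/crop0.png",cv2.resize(a,None,fx=4.2,fy=4.2,interpolation=2))
```

```text
(no output)
```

View pics/crop0.png

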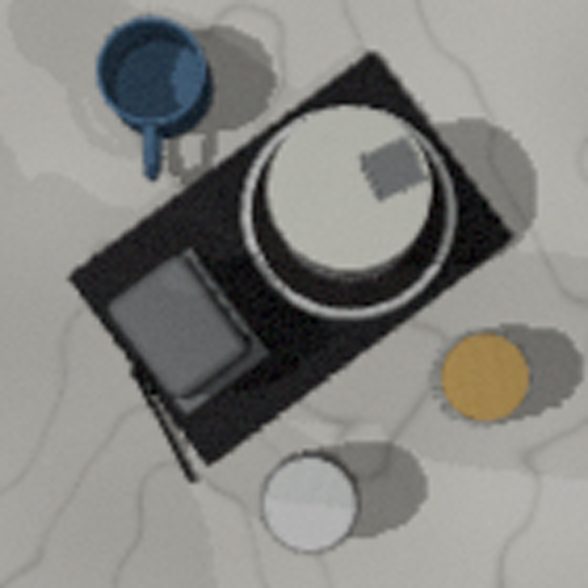

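The lid top stands at z≈0.173, so it is about 9 mm proud. The turntable axis is near (0.573, 0.017). The reader lies at about 128° and the flap at about −64°, so I need roughly 169° clockwise. I'm moving over the lid with the fingers shut.

apply_moves --pt "1 0.2 0.3 0.5 0" --pt "1 0.4 0.6 0.3 0" --pt "1 0.4 0.6 0 0" --pt "1 0.4 0.6 0 0" --pt "1 0.4 0.6 0 0" --pt "1 0.4 0.6 0 0" --pt "1 0.4 0.6 0 0" --pt "1 0.4 0.6 0 0" --pt "1 0.4 0.6 0 0" --pt "1 0.4 0.6 0 0" --pt "1 0.4 0.6 0 0" --pt "1 0.4 0.6 0 0" --squeeze 40

```text
time_s: 1.3
ee_pos: [0.4128, -0.2515, 0.2712]
eef_rot: [0.989, 0.147, -0.0, -0.0]
ft_force: [-1.2, 0.2, 0.6]
gripper_width: 0.0001
grasp_force: 0.0
```

apply_moves --pt "1 0.4 0.6 0 0" --pt "1 0.4 0.6 0 0" --pt "1 0.4 0.6 0 0" --pt "1 0.4 0.6 0 0" --pt "1 0.4 0.6 0 0" --pt "1 0.4 0.6 0 0" --pt "1 0.4 0.6 0 0" --pt "1 0.4 0.6 0 0" --pt "1 0 0 0 0" --pt "1 0 0 0 0"

```text
time_s: 2.3
ee_pos: [0.5721, -0.0123, 0.2708]
eef_rot: [0.989, 0.148, -0.001, -0.0]
ft_force: [-0.3, 0.2, 0.1]
gripper_width: 0.0002
grasp_force: 0.0
```

apply_moves --pt "1 0 0.3 -0.3 0" --pt "1 0 0.3 -0.5 0" --pt "1 0 0 -0.5 0" --pt "1 0 0 -0.3 0" --pt "1 0 0 -0.2 0" --pt "1 0 0 -0.1 0" --pt "1 0 0 -0.04 0" --pt "1 0 0 -0.04 0" --pt "1 0 0 -0.04 0" --pt "1 0 0 0 0"

```text
time_s: 3.3
ee_pos: [0.5725, 0.0169, 0.1714]
eef_rot: [0.989, 0.147, 0.001, 0.0]
ft_force: [-1.1, -2.0, 4.8]
gripper_width: -0.0001
grasp_force: 2.2
```

apply_moves --pt "1 0 0 -0.03 0" --pt "1 0 0 -0.03 0" --pt "1 0 0 -0.03 0" --pt "1 0 0 0 0"

```text
time_s: 3.7
ee_pos: [0.5725, 0.0169, 0.1673]
eef_rot: [0.989, 0.147, 0.001, 0.0]
ft_force: [-3.2, -0.8, 7.4]
gripper_width: -0.0001
grasp_force: 4.0
```

apply_moves --pt "1 0 0 -0.03 0" --pt "1 0 0 -0.03 0" --pt "1 0 0 -0.03 0" --pt "1 0 0 0 0"

```text
time_s: 4.1
ee_pos: [0.5726, 0.0168, 0.164]
eef_rot: [0.989, 0.147, 0.001, 0.001]
ft_force: [-7.0, -1.6, 20.4]
gripper_width: -0.0001
grasp_force: 10.3
```

apply_moves --pt "1 0 0 -0.03 0" --pt "1 0 0 -0.03 0" --pt "1 0 0 0 0"

```text
time_s: 4.4
ee_pos: [0.5729, 0.0168, 0.1638]
eef_rot: [0.989, 0.148, 0.003, 0.001]
ft_force: [-16.9, -0.5, 49.5]
gripper_width: -0.0
grasp_force: 24.6
```

The lid is home: it stopped solidly at z≈0.164 with 49 N. Next I move off-centre and press lightly to sweep.

apply_moves --pt "1 0 0 0.2 0" --pt "1 0 0 0.2 0" --pt "1 -0.15 0.33 0 0" --pt "1 -0.15 0.33 0 0" --pt "1 0 0 -0.2 0" --pt "1 0 0 -0.1 0" --pt "1 0 0 -0.03 0" --pt "1 0 0 0 0"

```text
time_s: 5.2
ee_pos: [0.5579, 0.0516, 0.1639]
eef_rot: [0.989, 0.147, 0.002, -0.001]
ft_force: [-6.4, 11.3, 31.3]
gripper_width: 0.0001
grasp_force: 15.5
```

Run:
```python
from h import *
print(read_state()["ee_pos"])
r=.036
a=2.0-np.arange(0,2.95,.1); a=np.append(a,2.0-2.95)
q=np.c_[np.cos(a),np.sin(a)]*r
print(np.round(np.diff(q,axis=0)/.05,3).tolist())
```

```text
[0.55790939 0.05160476 0.1639068 ]
[[0.067, 0.027], [0.069, 0.02], [0.071, 0.013], [0.072, 0.006], [0.072, -0.001], [0.071, -0.009], [0.07, -0.016], [0.068, -0.023], [0.066, -0.029], [0.062, -0.036], [0.059, -0.042], [0.054, -0.047], [0.049, -0.053], [0.044, -0.057], [0.038, -0.061], [0.031, -0.065], [0.025, -0.068], [0.018, -0.07], [0.011, -0.071], [0.004, -0.072], [-0.004, -0.072], [-0.011, -0.071], [-0.018, -0.07], [-0.025, -0.068], [-0.031, -0.065], [-0.038, -0.061], [-0.044, -0.057], [-0.049, -0.053], [-0.054, -0.047], [-0.029, -0.022]]
```

apply_moves --pt "1 0 0 0.03 0" --pt "1 0.067 0.027 0 0" --pt "1 0.069 0.02 0 0" --pt "1 0.071 0.013 0 0" --pt "1 0.072 0.006 0 0" --pt "1 0.072 -0.001 0 0" --pt "1 0.071 -0.009 0 0"

```text
time_s: 5.9
ee_pos: [0.5788, 0.053, 0.164]
eef_rot: [0.989, 0.147, 0.001, 0.0]
ft_force: [-3.4, -0.1, 16.2]
gripper_width: -0.0001
grasp_force: 8.0
```

Run:
```python
from h import *
for n in("top","scene"):
    p,d=capture(n); 
    c={"top":p[140:280,230:370],"scene":p[160:300,230:400]}[n]; cv2.imwrite(f"pics/{n}1.png",cv2.resize(c,None,fx=3.5,fy=3.5,interpolation=2)[...,::-1])
a=cv2.imread("pics/top1.png");b=cv2.imread("pics/scene1.png");w=np.hstack([a,b]);cv2.imwrite("pics/m1.png",cv2.resize(w,None,fx=.72,fy=.72))
```

```text
(no output)
```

View pics/m1.png

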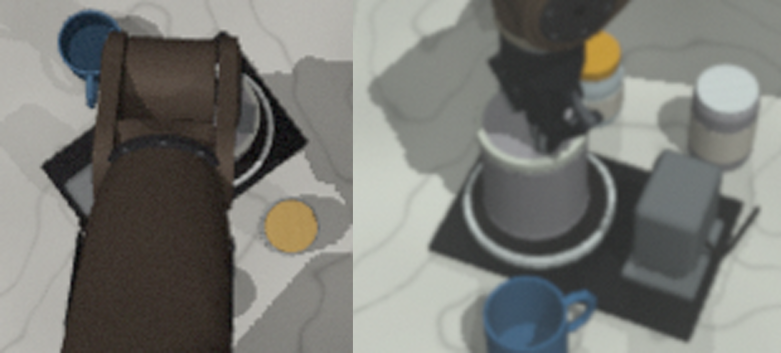

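The arm hides the flap in both views. The mug, jar and can look undisturbed, and the low side force suggests it is rolling along, so I continue the sweep.

apply_moves --pt "1 0.07 -0.016 0 0" --pt "1 0.068 -0.023 0 0" --pt "1 0.066 -0.029 0 0" --pt "1 0.062 -0.036 0 0" --pt "1 0.059 -0.042 0 0" --pt "1 0.054 -0.047 0 0" --pt "1 0.049 -0.053 0 0" --pt "1 0.044 -0.057 0 0" --pt "1 0.038 -0.061 0 0" --pt "1 0.031 -0.065 0 0" --pt "1 0.025 -0.068 0 0" --pt "1 0.018 -0.07 0 0"

```text
time_s: 7.2
ee_pos: [0.6083, 0.0248, 0.164]
eef_rot: [0.989, 0.147, 0.001, -0.0]
ft_force: [-1.7, 1.9, 14.8]
gripper_width: -0.0001
grasp_force: 7.2
```

apply_moves --pt "1 0.011 -0.071 0 0" --pt "1 0.004 -0.072 0 0" --pt "1 -0.004 -0.072 0 0" --pt "1 -0.011 -0.071 0 0" --pt "1 -0.018 -0.07 0 0" --pt "1 -0.025 -0.068 0 0" --pt "1 -0.031 -0.065 0 0" --pt "1 -0.038 -0.061 0 0" --pt "1 -0.044 -0.057 0 0" --pt "1 -0.049 -0.053 0 0" --pt "1 -0.054 -0.047 0 0" --pt "1 -0.029 -0.022 0 0"

```text
time_s: 8.4
ee_pos: [0.5943, -0.012, 0.164]
eef_rot: [0.989, 0.147, 0.002, 0.0]
ft_force: [2.6, 0.9, 12.3]
gripper_width: -0.0
grasp_force: 6.1
```

apply_moves --pt "1 0 0 0 0" --pt "1 0 0 0.3 0" --pt "1 0 0 0.8 0" --pt "1 0 0 0.8 0" --pt "1 -0.2 -0.7 0 0" --pt "1 -0.2 -0.8 0 0" --pt "1 -0.2 -0.8 0 0" --pt "1 -0.2 -0.8 0 0" --pt "1 -0.2 -0.8 0 0" --pt "1 0 0 0 0" --pt "1 0 0 0 0"

```text
time_s: 9.5
ee_pos: [0.5428, -0.2076, 0.2572]
eef_rot: [0.989, 0.146, -0.001, -0.0]
ft_force: [0.1, -0.7, 0.1]
gripper_width: 0.0001
grasp_force: 0.0
```

```bash
cat > m.py <<'E'
from h import *
import sys
k=sys.argv[1]
p,d=capture("top"); W=cloud("top",d); z=W[...,2]; g=p.astype(int).mean(2)
m=(np.hypot(W[...,0]-.573,W[...,1]-.017)<.08)&(z>.145)&(z<.19)
cs=max(cv2.findContours(m.astype(np.uint8),0,1)[0],key=cv2.contourArea); (x,y),r=cv2.minEnclosingCircle(cs)
L=world("top",np.median(d[m]),x,y)
i=np.hypot(W[...,0]-L[0],W[...,1]-L[1])<.053
f=m&i&(g<150); F=W[f].mean(0)
print("lid",L,"mean",W[m].mean(0),r,"flap",F,f.sum(),"ang deg",np.degrees(np.arctan2(*(F-L)[[1,0]])))
s,ds=capture("scene")
c=np.hstack([cv2.resize(p[140:280,230:370],None,fx=2.8,fy=2.8,interpolation=2),cv2.resize(s[160:300,230:370],None,fx=2.8,fy=2.8,interpolation=2)])
cv2.imwrite(f"pics/{k}.png",c[...,::-1])
E
python3 m.py after1
```

```text
lid [0.56774209 0.01505832 0.16414145] mean [0.56773411 0.01511801 0.1640566 ] 19.34657859802246 flap [0.56614422 0.01646821 0.16428762] 708 ang deg 138.5762811437019
```

View pics/after1.png

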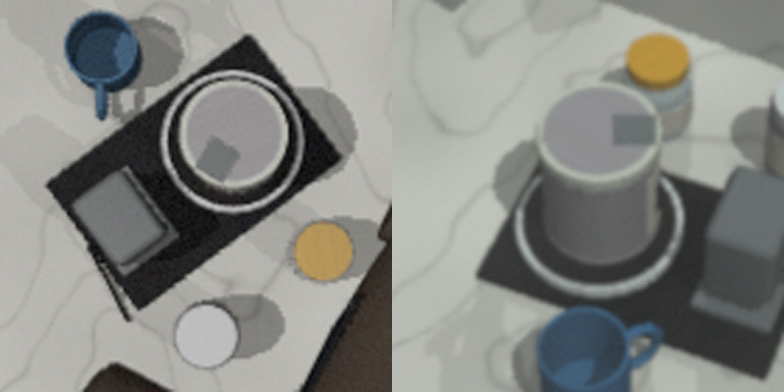

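The lid is home (z=0.164) and now in shadow. The flap is at crop (218,160) against the lid centre at (234,132), about 150°, so some 20° clockwise remain. I'll measure that, the reader's axis and the ring more exactly.

```bash
cat > m2.py <<'E'
from h import *
p,d=capture("top"); W=cloud("top",d); z=W[...,2]; g=p.astype(float).mean(2)
m=(np.hypot(W[...,0]-.57,W[...,1]-.017)<.08)&(z>.145)&(z<.19)
cs=max(cv2.findContours(m.astype(np.uint8),0,1)[0],key=cv2.contourArea); (x,y),r=cv2.minEnclosingCircle(cs)
L=world("top",np.median(d[m]),x,y)
i=m&(np.hypot(W[...,0]-L[0],W[...,1]-L[1])<.046)
t,_=cv2.threshold(g[i].astype(np.uint8).reshape(-1,1),0,255,cv2.THRESH_OTSU)
f=i&(g<=t); k,l,st,_=cv2.connectedComponentsWithStats(f.astype(np.uint8)); b=1+np.argmax(st[1:,4]); F=W[l==b].mean(0)
print("lid",L,"flap",F,st[b,4],t,"deg",np.degrees(np.arctan2(*(F-L)[[1,0]])))
# dark plate, projected to z=.012: outline corners (plate + reader hidden edges excluded by hull)
c=get_calibration("top"); uv=np.mgrid[0:400,0:640]
W1=world("top",np.ones((400,640)),uv[1],uv[0]); e=np.array(c["eye"]); ray=W1-e
at=lambda h:e+ray*((h-e[2])/ray[...,2])[...,None]
P=at(.012); dk=(g<45)&(z<.025)&(np.hypot(P[...,0]-.55,P[...,1]-.05)<.2)
k,l,st,_=cv2.connectedComponentsWithStats(dk.astype(np.uint8)); b=1+np.argmax(st[1:,4])
dk=cv2.morphologyEx((l==b).astype(np.uint8),cv2.MORPH_OPEN,np.ones((5,5)))>0
print("plate",cv2.minAreaRect(np.float32(P[dk][:,:2])))
Q=at(.03); rg=(g>g[i].mean()*0+120)&(z<.04)&(np.abs(np.hypot(Q[...,0]-.572,Q[...,1]-.017)-.077)<.012)&(cv2.dilate(dk.astype(np.uint8),np.ones((3,3)))>0)
q=Q[rg]; A=np.c_[2*q[:,:2],np.ones(len(q))]; s=np.linalg.lstsq(A,(q[:,:2]**2).sum(1),rcond=None)[0]
print("ring",s[:2],np.sqrt(s[2]+s[0]**2+s[1]**2),len(q))
m=(z>.12)&(z<.14)&(np.hypot(W[...,0]-.48,W[...,1]-.133)<.07); rc=cv2.minAreaRect(np.float32(W[m][:,:2])); print("reader",rc,np.degrees(np.arctan2(rc[0][1]-s[1],rc[0][0]-s[0])))
E
python3 m2.py
```

```text
lid [0.56773662 0.01505811 0.1642025 ] flap [0.54259058 0.02960145 0.16461514] 130 132.0 deg 149.95683406312466
plate ((0.5365434885025024, 0.06029786169528961), (0.1757688671350479, 0.2845020294189453), 37.95444869995117)
ring [0.57108159 0.01753034] 0.07873007850164904 27
reader ((0.4800983667373657, 0.13403677940368652), (0.08606962114572525, 0.06736617535352707), 37.66434097290039) 127.98730020792516
```

apply_moves --pt "1 0.2 0.7 0 0" --pt "1 0.2 0.8 0 0" --pt "1 0.2 0.8 0 0" --pt "1 0.3 0.9 0 0" --pt "1 0.3 0.96 0 0" --pt "1 0 0 -0.5 0" --pt "1 0 0 -0.6 0" --pt "1 0 0 -0.5 0" --pt "1 0 0 -0.25 0" --pt "1 0 0 -0.05 0" --pt "1 0 0 0 0"

```text
time_s: 10.75
ee_pos: [0.6036, 0.0016, 0.1641]
eef_rot: [0.989, 0.148, 0.001, 0.0]
ft_force: [1.1, 0.5, 2.3]
gripper_width: -0.0002
grasp_force: 1.1
```

Run:
```python
from h import *
e=read_state()["ee_pos"]; print(e); v=e[:2]-[.571,.0175]; r=np.hypot(*v); a=np.arctan2(v[1],v[0])-np.linspace(0,.43,7)
print(r,np.round(np.diff(np.c_[np.cos(a),np.sin(a)]*r,axis=0)/.05,3).tolist())
```

```text
[0.60361538 0.00157856 0.16409972]
0.03629401166215816 [[-0.024, -0.046], [-0.028, -0.044], [-0.031, -0.042], [-0.034, -0.04], [-0.036, -0.037], [-0.039, -0.034]]
```

Contact is light, so I press down another 1.2 mm, sweep, lift and retreat.

apply_moves --pt "1 0 0 -0.025 0" --pt "1 0 0 0 0" --pt "1 -0.024 -0.046 0 0" --pt "1 -0.028 -0.044 0 0" --pt "1 -0.031 -0.042 0 0" --pt "1 -0.034 -0.04 0 0" --pt "1 -0.036 -0.037 0 0" --pt "1 -0.039 -0.034 0 0" --pt "1 0 0 0 0"

```text
time_s: 11.65
ee_pos: [0.5944, -0.011, 0.164]
eef_rot: [0.989, 0.148, 0.002, 0.0]
ft_force: [0.1, 0.2, 11.9]
gripper_width: 0.0001
grasp_force: 5.9
```

apply_moves --pt "1 0 0 0.3 0" --pt "1 0 0 0.8 0" --pt "1 0 0 0.8 0" --pt "1 -0.1 -0.7 0 0" --pt "1 -0.1 -0.9 0 0" --pt "1 -0.1 -0.9 0 0" --pt "1 -0.1 -0.9 0 0" --pt "1 -0.1 -0.9 0 0" --pt "1 0 0 0 0" --pt "1 0 0 0 0"

```text
time_s: 12.65
ee_pos: [0.5683, -0.2267, 0.2571]
eef_rot: [0.989, 0.147, 0.0, -0.0]
ft_force: [0.5, 0.2, 0.1]
gripper_width: 0.0002
grasp_force: 0.0
```

```bash
python3 m2.py; python3 m.py after2 >/dev/null
```

```text
lid [0.5672471  0.01646257 0.16441021] flap [0.54888877 0.03927272 0.16484713] 128 133.0 deg 128.82820060686097
plate ((0.5364599823951721, 0.06017942726612091), (0.1759846955537796, 0.2843717932701111), 37.85236358642578)
ring [0.57128945 0.01740689] 0.07850241204329189 23
reader ((0.4799249470233917, 0.1339952051639557), (0.08593480288982391, 0.06746765971183777), 38.256710052490234) 128.08404383604855
```

View pics/after2.png

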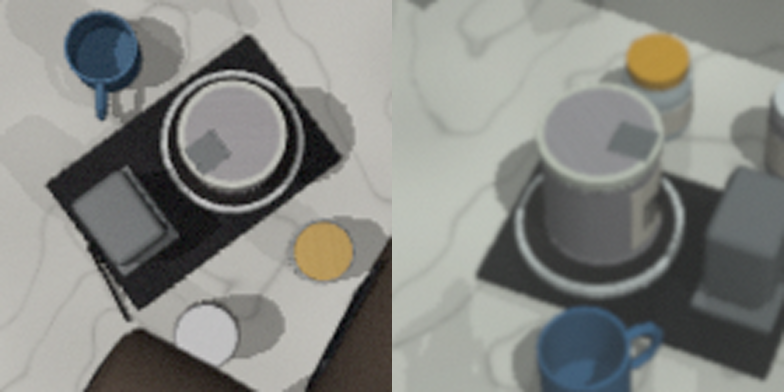

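The flap at crop (207,152) points straight at the reader: 128.8° against 128.1°. The label shows at (648,210) on the reader side, the lid is home at z=0.164, the canister is 4 mm off the axis and the arm is clear.

```bash
python3 -c "
from plant import *
print(close_job())"
```

```text
the job is handed in; nothing more can be done
None
```

The job is handed in: by my last measurements the lid is fully home, the label faces the reader to within about 1°, the canister stands about 4 mm off the turntable's axis, the mug, jar and small can beside the reader look unmoved, and the arm is clear.

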